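# Set the espresso station ready for the first shot

## Robot

A 6-joint arm with a two-finger parallel gripper is mounted at the origin on a cart in front of the work surface, level with it; the furniture and walls round the work are solid. World frame = base frame: x ahead of the robot, y to its left, z up, the work surface at z = 0. Lengths are in m, angles in rad, forces in N, time in s.
With the tool pointing down it reaches from about 0.275 to 0.75 m from the base axis. Payload 10.2 kg.
Tool frame: the origin (TCP) lies on the centre line of the jaws, within the pads' length; the fingertips stand 25 mm ahead of it and the grasp point (between the pads) lies 6 mm ahead of it (env.tip_extent is the distance from the TCP to the fingertips, in m); z points along the fingers, y is the line along which they close (so a half turn about z gives the same grasp; the last joint's range is limited). The gripper opens to 88 mm and grips with 3 to 60 N. Pads are 18 mm wide; open, the fingers measure 123 mm over their backs; the gripper's body (75 mm by 187 mm) begins 45 mm behind the grasp point.
Start: joints at [0.961, 0.313, 1.498, -0, 1.331, -0.223], TCP at [0.198, 0.486, 0.264] pointing down, gripper open.
Joint ranges: [-2.94, 2.94], [-0.97, 2.17], [0.19, 2.56], [-1.23, 4.37], [0.02, 3.11], [-2.88, 2.88]. Speed limits (rad/s): [2.39, 2.39, 3.01, 3.14, 3.14, 3.14].

## Interface

Orientations are given as a 3x3 rotation matrix whose columns are the frame's x, y, z axes.
In Python, from rig import env gives the robot as it stands.
- The arm moves only by the shell command python3 -m inch 'ROWS' [OPENING]. ROWS is JSON, a list of rows, each an object of numbers: "tx", "ty", "tz": the shift along the world's x, y, z in units of 50 mm (1.0 is 50 mm); "spin": the turn about the world's z in units of 8 degrees (1.0 is 8 degrees). In form: [{"tx": .., "ty": .., "tz": .., "spin": ..}, ...]. A call has exactly 5 rows; each row shifts and turns the commanded pose from where the row before left it; what a row does not reach is not made up. A row lasts 1/10 s, in which the tool goes at most 50 mm and 8.59 degrees, less where a joint would pass 70% of its speed; a pose out of reach is approached as far as the arm can. A call is refused whole if a number of a shift passes 1 or a number of a turn 1, either way. A call with a gripper value outside its range is refused whole. OPENING is the opening, from 0 (shut) to 1 (fully open), set as the call begins (- or left out, the last holds). The fingers move at their own pace and stop on an object; the grip force is fixed at half the most. Time passes only in rows, so rows that do not move let the fingers close, or fill a call up. It gives the time, the measured TCP pose, the force, the opening and the grip force at its end, in the units of the state.
- env.sense(): the state, without advancing time (a new reading comes with each control period).
- env.camera(name): name is "side" or "top"; returns the picture (400x640x3 uint8, red, green, blue); there is no depth.
- env.calibration(name): a dict with "intrinsics" (3x3 intrinsics, pixels), "k1" (the pictures are not rectified: a ray, as slopes to the right and down, at radius r is drawn at 1 + k1 r^2 times it, then the intrinsics apply), "extrinsics" (4x4, takes a point from camera to world coordinates). Camera axes: x right, y up, looking along -z (the intrinsics and any distortion apply to the point x, -y, -z); pixel columns grow to the right and rows downward; lengths in m; the calibration is good to about 2 mm. A picture is of the moment at which its call begins. calibration takes no time and is no camera call.
- env.close_job(): hands the job in; it is judged then, once.
Trained networks look in the newest picture that a camera, given by its name, has taken for a name from the list of things; names that differ only in an ending like _2 or _b are one class to them, and where a whole thing is asked for, a point or a joint stands for the part that bears it (a point fixed in the world has none). Each returns a list of dicts, best first, with "confidence" (0 to 1); they miss things now and then, are a little off and sometimes report something else, mostly with a low value. They report only what shows in the picture. A call takes as long as a camera call. They do not tell look-alikes from the thing itself.
- env.masks_of(camera, name): "region" (400x640 bool, what is visible of it) and "box" ([centre column, centre row, width, height] in pixels, round what is visible of it).
- env.landmark_of(camera, name): "location" ([column, row] in pixels: a listed point, or the origin of a listed thing).
The state is a dict: "clock": time; "joint_pos": joint angles; "qvel": joint speeds; "tau": joint torques, N m; "ee_pos": TCP position; "ee_rot": TCP orientation; "contact_force": force on the tool from outside, world axes, zero at the start; "moment": the same for the moment, N m; "gripper_width": finger opening in m; "grip_force": force on a finger pad.
Only numpy, scipy, OpenCV 4.12 (cv2) and the standard library are available. Lean on these libraries where they do the work, as an engineer would, in place of code of your own. Each camera call takes 0.05 s, during which the arm holds its last target. There are 200 camera calls.

## Task

Get the espresso station ready for the first shot: lay the portafilter on the tamping mat with its basket centred on the round ribbed pad and its handle pointing straight out over the mat's front edge, and seat the black dosing funnel level on the basket. Stand the tamper in the mat's round recess to the right of the basket, and stand the steel dosing cup upright in the middle of the scale's steel plate. Let everything go, and do not shift the scale or disturb the glass, mug and scoop that stand around.

Things in the scene. Friction and masses are not known exactly. Their poses are not given: they have to be found in the camera images.
- tamping_mat: Fixed charcoal silicone tamping mat, 155 (its x) x 172 x 12 mm. Origin: on the worktop below the centre of its raised ribbed basket pad (74 mm across, top 14 mm up). Edges: back +x 42 mm, front -x 113 mm (robot's side), left +y 42 mm, right -y 130 mm from the origin. Tamper recess: centre (0, -87) mm, 67 mm wide, chamfered mouth, floor 5 mm above the origin (7 mm deep).
- portafilter: Bottomless steel portafilter, black handle, 0.43 kg, lying flat. Origin: basket ring centre, at the underside; handle along -x. Ring: 71 mm outside, 52 mm clear inside, 4 to 31 mm up. Round handle: starts 61 mm from the origin (22 mm thick), ends at 160 mm (28 mm thick), axis 15 mm up; centre of mass 60 mm along it. Grip it 80 to 95 mm along. On the pad its origin is about 10 mm above the mat's.
- dosing_funnel: Black metal dosing funnel with copper-coloured top edge, upright, 34 mm high, 0.09 kg. Origin: centre of its underside. Lowest 9 mm: tapered skirt (40 to 49 mm across) that drops into the portafilter's ring; a 64 mm flange at 9 to 12 mm rests on the ring's rim (seated, its origin is 22 mm above the portafilter's). Grip the 63 mm outside ring, 12 to 34 mm up.
- tamper: Tamper, upright, 0.38 kg: round steel base 58 mm across and 30 mm high, dark wooden grip above it up to 36 mm across, 94 mm high in all. Origin: centre of its underside. Grip the wood, 60 to 90 mm up.
- dosing_cup: Steel dosing cup, upright, open at the top, 58 mm across at the rim (52 mm at the foot), 50 mm high, 0.12 kg. Origin: centre of its underside. Grip across the outside near the rim.
- coffee_scale: Flat black coffee scale, 68 (its x) x 150 (its y) x 20 mm, 0.41 kg, loose, to stay where it is. Origin: centre of its underside. Its top (18 mm up) has a square-cornered steel weighing plate, 100 x 62 mm, centred at (0, -24) mm, and the black display at its +y end.
- glass: Bystander: empty drinking glass, 81 mm across, 91 mm high, loose. Origin: centre of its underside.
- mug: Bystander: cream mug with a handle, 78 by 116 mm, 101 mm high, loose. Origin: centre of its underside (handle included; the handle is at its -y side).
- coffee_scoop: Bystander: small steel scoop lying flat, 68 by 133 by 24 mm, loose. Origin: centre of its underside.
Mind the look-alikes: they are no part of the job. Leave any green or yellow look-alike of the dosing_funnel alone.

How it is judged:
At the end, for the whole second after the job is handed in: Level on the mat: basket within 12 mm of the pad centre, handle within 14 deg of straight ahead; funnel seated in the ring; tamper on the recess floor; cup upright within 15 mm of the plate's middle; all released, at rest (horizontal distance between portafilter and tamping_mat below 0.012 m and z of portafilter in the frame of tamping_mat between 0.004 and 0.018 m and angle between the x axis of portafilter and the x axis of tamping_mat, either way round below 0.25 rad and angle between each of portafilter, dosing_cup's own z axis and vertical below 0.08 rad and y of tamper in the frame of portafilter below -0.05 m and horizontal distance between dosing_funnel and portafilter below 0.007 m and z of dosing_funnel in the frame of portafilter between 0.016 and 0.026 m and angle between the z axis of dosing_funnel and the z axis of portafilter, either way round below 0.08 rad and angle between dosing_funnel's own z axis and vertical below 0.15 rad and x of tamper in the frame of tamping_mat between -0.01 and 0.01 m and y of tamper in the frame of tamping_mat between -0.097 and -0.077 m and z of tamper in the frame of tamping_mat between 0 and 0.0085 m and angle between tamper's own z axis and vertical below 0.06 rad and x of dosing_cup in the frame of coffee_scale between -0.015 and 0.015 m and y of dosing_cup in the frame of coffee_scale between -0.039 and -0.009 m and z of dosing_cup in the frame of coffee_scale between 0.012 and 0.024 m and linear speed of each of portafilter, dosing_funnel, tamper, dosing_cup, coffee_scale below 0.02 m/s and angular speed of each of portafilter, dosing_funnel, tamper, dosing_cup, coffee_scale below 0.2 rad/s); the robot touches nothing.
It fails at once if the glass is moved or tipped (more than 20 mm, or 0.2 rad) (distance of glass from where it was at the start of the episode above 0.02 m or angle between glass's own z axis and vertical above 0.2 rad).
It fails at once if the mug is moved or tipped (more than 20 mm, or 0.2 rad) (distance of mug from where it was at the start of the episode above 0.02 m or angle between mug's own z axis and vertical above 0.2 rad).
It fails at once if the scoop is moved or tipped (more than 20 mm, or 0.2 rad) (distance of coffee_scoop from where it was at the start of the episode above 0.02 m or angle between coffee_scoop's own z axis and vertical above 0.2 rad).
It fails at once if the scale is shifted by more than 20 mm (distance of coffee_scale from where it was at the start of the episode above 0.02 m).
It also fails if it takes over 122 s, if anything falls off the work surface, if the arm or the gripper's body presses on something with over 40 N, if the wrist force passes 120 N, or if a joint passes its speed limit or range.

## Working session

There is one attempt and no reset: what is moved stays moved. The work goes in short steps, Python scripts to look and compute and a shell command to move; the robot and the scene stay as the last step left them, time stands still between calls to the robot, and variables do not carry over. Pictures are saved under pics/ and viewed, at most 14 in all, crops included, and the job is handed in when it is done.

```bash
ls; mkdir -p pics; cat > h.py <<'E'
import numpy as np, cv2
from rig import env
def ray(cam,u,v):
    c=env.calibration(cam);K=np.array(c["intrinsics"]);E=np.array(c["extrinsics"])
    p=cv2.undistortPoints(np.array([[[u,v]]],float),K,np.array([c["k1"],0,0,0,0.]))[0,0]
    return E[:3,3],E[:3,:3]@np.array([p[0],-p[1],-1])
def at(cam,u,v,z):
    o,d=ray(cam,u,v);return o+d*(z-o[2])/d[2]
def px(cam,P):
    c=env.calibration(cam);K=np.array(c["intrinsics"]);E=np.array(c["extrinsics"])
    q=(np.array(P,float)-E[:3,3])@E[:3,:3];q=q*[1,-1,-1]
    return cv2.projectPoints(q.reshape(-1,1,3),np.zeros(3),np.zeros(3),K,np.array([c["k1"],0,0,0,0.]))[0][:,0]
def save(cam,name):
    im=np.array(env.camera(cam));cv2.imwrite("pics/"+name,im[:,:,::-1]);return im
E
python3 - <<'E'
from h import *
np.set_printoptions(precision=3,suppress=True)
for c in("top","side"):
    save(c,c+"0.png");print(c,np.array(env.calibration(c)["extrinsics"])[:3,3])
for n in "tamping_mat portafilter dosing_funnel tamper dosing_cup coffee_scale glass mug coffee_scoop".split():
  for c in("top","side"):
    for r in env.landmark_of(c,n)[:3]:
        l=r["location"];print(n,c,np.round(l,1),round(r["confidence"],2),at(c,*l,0.0)[:2])
    for r in env.masks_of(c,n)[:3]: print("   box",np.round(r["box"],1),round(r["confidence"],2))
print(env.sense()["ee_rot"],env.tip_extent)
E
```

```text
pics
top [ 0.316 -0.039  1.361]
side [ 0.204 -1.075  0.698]
tamping_mat top [297.4 197.7] 0.83 [0.543 0.009]
   box [311.  208.2  63.4  56.3] 0.93
   box [311.9 217.9  67.6  42.7] 0.98
   box [384.4 205.8  25.5  36.5] 0.69
   box [256.1 190.2  18.2  15.3] 0.5
portafilter top [450.5 178.9] 0.57 [ 0.591 -0.439]
   box [452.7 198.6  25.6  71.1] 0.97
   box [248.9 257.5  24.5  24.3] 0.51
portafilter side [401.  308.4] 0.93 [ 0.579 -0.451]
portafilter side [254.8 194.8] 0.28 [0.37  0.151]
   box [378.2 303.5  87.3  34.8] 0.89
dosing_funnel top [386.8 243. ] 0.88 [ 0.408 -0.243]
dosing_funnel top [250.  256.4] 0.56 [0.377 0.144]
dosing_funnel top [405.1 199.9] 0.52 [ 0.531 -0.301]
   box [385.3 242.2  22.2  23.2] 0.79
   box [409.9 200.1  23.9  23.6] 0.78
   box [249.1 256.4  30.3  23.6] 0.58
dosing_funnel side [353.1 271.8] 0.76 [ 0.525 -0.302]
dosing_funnel side [295.6 264.9] 0.58 [ 0.4   -0.231]
dosing_funnel side [256.2 198.4] 0.53 [0.37  0.127]
   box [354.9 264.2  25.5  26.3] 0.85
   box [296.2 260.7  25.8  22.8] 0.76
   box [256.6 190.3  21.4  17.7] 0.75
tamper top [217.8 255.2] 0.8
[... 605 characters left out ...]
246.   63.8  25.4] 0.89
glass top [342.7 146.7] 0.65 [ 0.692 -0.125]
glass top [299.3 196.1] 0.45 [0.547 0.003]
   box [343.8 140.9  30.   29.5] 0.83
glass side [383.4 220.8] 0.61 [ 0.69  -0.121]
glass side [414.7 260.9] 0.3 [ 0.686 -0.313]
   box [384.6 207.2  30.3  38.9] 0.65
mug top [402.2 145.6] 0.77 [ 0.693 -0.301]
   box [413.1 141.4  33.7  39.1] 0.94
mug side [417.  259.5] 0.87 [ 0.694 -0.31 ]
mug side [249.7 182.1] 0.71 [0.37  0.241]
   box [414.8 248.6  37.3  52.1] 0.9
coffee_scoop top [297.4 147.6] 0.89 [0.691 0.007]
   box [297.6 145.   34.3  37.8] 0.79
coffee_scoop side [367.  195.8] 0.56 [0.702 0.026]
[[-0.926  0.377 -0.   ]
 [ 0.377  0.926 -0.   ]
 [ 0.    -0.    -1.   ]] 0.025
```

```bash
python3 - <<'E'
import cv2
a=cv2.imread("pics/top0.png")[110:290,150:490];b=cv2.imread("pics/side0.png")[140:340,210:460]
cv2.imwrite("pics/t1.png",cv2.resize(a,(799,423),interpolation=3));cv2.imwrite("pics/s1.png",cv2.resize(b,(750,600),interpolation=3))
E
```

```text
(no output)
```

View pics/t1.png

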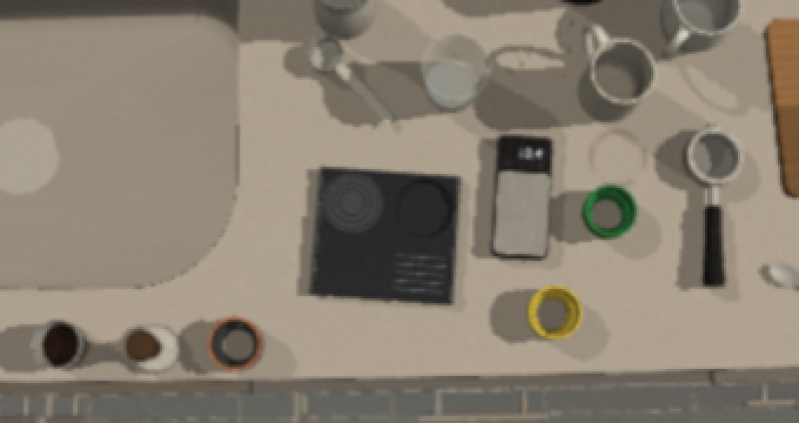

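View pics/s1.png

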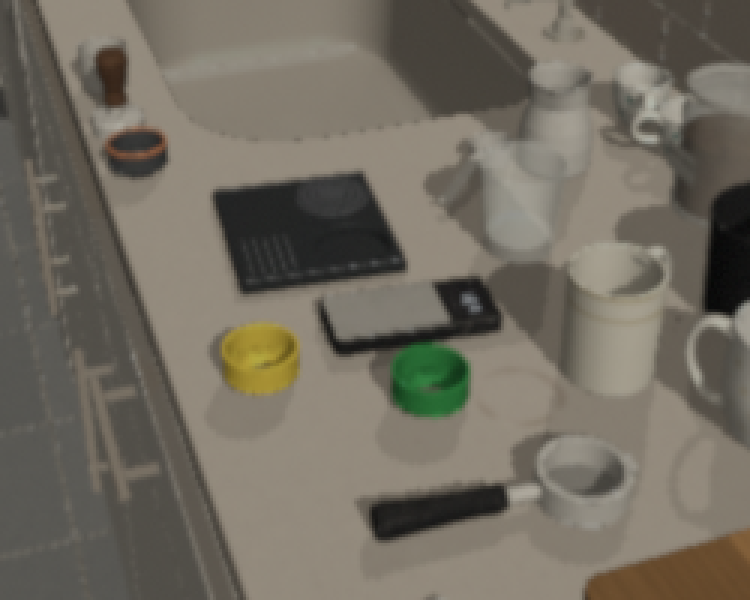

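The top crop (2.35x, offset 150,110) shows the cup at (62,343), tamper (152,347) and black and copper funnel (236,343) in the left-front strip. The mat pad is at (352,202) and its recess at (425,208). The scale is at (523,197), the portafilter ring at (713,155) with its handle toward the robot, and the green and yellow decoys at (610,211) and (554,312). Next I'll fit the models to the masks.

```bash
cat >> h.py <<'E'
from scipy.optimize import minimize
t=np.linspace(0,2*np.pi,40,endpoint=False)
def cyl(prof,x=0,y=0): return np.vstack([np.c_[x+r*np.cos(t),y+r*np.sin(t),0*t+z] for r,z in prof])
def box(x0,x1,y0,y1,z0,z1): return np.array([[x,y,z] for x in(x0,x1) for y in(y0,y1) for z in(z0,z1)])
def hcyl(x0,r0,x1,r1,z): return np.vstack([np.c_[0*t+x,r*np.cos(t),z+r*np.sin(t)] for x,r in((x0,r0),(x1,r1))])
M={"tamping_mat":[box(-.113,.042,-.130,.042,0,.012)],
"portafilter":[cyl([(.0355,.004),(.0355,.031)]),hcyl(-.061,.011,-.16,.014,.015),hcyl(-.03,.006,-.061,.006,.015)],
"dosing_funnel":[cyl([(.0315,.012),(.0315,.034),(.032,.009)])],
"tamper":[cyl([(.029,0),(.029,.03)]),cyl([(.010,.03),(.018,.075),(.017,.085),(.012,.094)])],
"dosing_cup":[cyl([(.026,0),(.029,.05)])],
"coffee_scale":[box(-.034,.034,-.075,.075,0,.02)]}
def fit(name,cams,near,x0,z=0.,yawfix=False):
    masks=[]
    for c in cams:
        rs=[r for r in env.masks_of(c,name) if np.hypot(*(np.array(r["box"][:2])-px(c,[*near,.02])[0]))<25]
        if not rs: print("none",c);continue
        masks.append((c,cv2.resize(rs[0]["region"].astype(np.uint8)*255,None,fx=4,fy=4,interpolation=1)>127))
    def cost(p):
        s=0;a=p[2] if not yawfix else 0;R=np.array([[np.cos(a),-np.sin(a),0],[np.sin(a),np.cos(a),0],[0,0,1]])
        for c,m in masks:
            im=np.zeros(m.shape,np.uint8)
            for P in M[name]:
                q=px(c,P@R.T+[p[0],p[1],z]);q=(q+.5)*4-.5
                cv2.fillConvexPoly(im,cv2.convexHull(np.round(q*16).astype(np.int32)),1,shift=4)
            im=im>0;s+=1-(im&m).sum()/((im|m).sum()+1)
        return s/max(1,len(masks))
    x0=np.array(x0,float);S=np.vstack([x0]+[x0+d for d in np.diag([.012,.012,.12])])
    r=minimize(cost,x0,method="Nelder-Mead",options=dict(initial_simplex=S,xatol=1e-4,fatol=1e-5,maxiter=200))
    return r.x,r.fun
E
python3 - <<'E'
from h import *
np.set_printoptions(precision=4,suppress=True)
env.camera("top");env.camera("side")
for n,p,y in[("tamping_mat",(.543,.009,-.07),0),("portafilter",(.585,-.445,0),0),("dosing_funnel",(.373,.135,0),1),("tamper",(.37,.245,0),1),("dosing_cup",(.372,.36,0),1),("coffee_scale",(.545,-.197,0),0)]:
  near=(.51,-.03) if n=="tamping_mat" else (.53,-.44) if n=="portafilter" else p[:2]
  for cs in(["top"],["side"],["top","side"]): print(n,cs,*fit(n,cs,near,p,yawfix=bool(y)))
# circles seen: pad/recess in crop coordinates
for u,v in((352,202),(425,208),(713,155)): print(at("top",150+u/2.35,110+v/2.35,.013 if u<500 else .031))
E
```

```text
tamping_mat ['top'] [ 0.546   0.0047 -0.0913] 0.03168678970645866
tamping_mat ['side'] [ 0.5398  0.0056 -0.0798] 0.0415851272015656
tamping_mat ['top', 'side'] [ 0.5436  0.0051 -0.0867] 0.053601910808887154
portafilter ['top'] [ 0.5948 -0.4411 -0.0462] 0.0719124187478618
portafilter ['side'] [ 0.5879 -0.4428 -0.0625] 0.09729446393290597
portafilter ['top', 'side'] [ 0.5916 -0.4414 -0.0505] 0.11695857084557504
dosing_funnel ['top'] [ 0.3778  0.1405 -0.0455] 0.32832943120782265
dosing_funnel ['side'] [0.3725 0.1436 0.0012] 0.06869479882237484
dosing_funnel ['top', 'side'] [ 0.375   0.1411 -0.0155] 0.25532109491744753
tamper ['top'] [0.3742 0.2418 0.0403] 0.073078139829168
tamper ['side'] [ 0.3683  0.2485 -0.0064] 0.23959762231367165
tamper ['top', 'side'] [0.3718 0.2423 0.0392] 0.21198123423913995
dosing_cup ['top'] [0.3775 0.3489 0.1254] 0.1471435065919079
none side
dosing_cup ['side'] [0.372 0.36  0.   ] 0.0
none side
dosing_cup ['top', 'side'] [0.3775 0.3489 0.1254] 0.1471435065919079
coffee_scale ['top'] [ 0.5502 -0.2032  1.4902] 0.05988160291438982
coffee_scale ['side'] [ 0.5448 -0.2     1.4292] 0.15691424680188726
coffee_scale ['top', 'side'] [ 0.5493 -0.2026  1.4799] 0.11369019569656513
[0.5455 0.0014 0.013 ]
[ 0.5367 -0.0867  0.013 ]
[ 0.5932 -0.4389  0.031 ]
```

```bash
R='x'; 
python3 -m inch '[{"tx":0.24,"ty":-0.74,"spin":0.1},{"tx":0.24,"ty":-0.74,"spin":0.1},{"tx":0.24,"ty":-0.74,"spin":0.1},{"tx":0.24,"ty":-0.74,"spin":0.1},{"tx":0.24,"ty":-0.74,"spin":0.1}]' 0.6 >/dev/null
python3 -m inch '[{"tx":0.24,"ty":-0.74,"spin":0.1},{"tx":0.24,"ty":-0.74,"spin":0.1},{"tx":0.24,"ty":-0.74,"spin":0.1},{"tx":0.24,"ty":-0.74,"spin":0.1},{"tx":0.24,"ty":-0.74,"spin":0.1}]' >/dev/null
python3 -m inch '[{"tx":0.24,"ty":-0.74,"spin":0.1},{"tx":0.24,"ty":-0.74,"spin":0.1},{"tx":0.24,"ty":-0.74,"spin":0.1},{"tx":0.24,"ty":-0.74,"spin":0.1},{"tx":0.24,"ty":-0.74,"spin":0.1}]' >/dev/null
python3 -m inch '[{"tx":0.24,"ty":-0.74,"spin":0.1},{"tx":0.24,"ty":-0.74,"spin":0.1},{"tx":0.24,"ty":-0.74,"spin":0.1},{"tx":0.24,"ty":-0.74,"spin":0.1},{"tx":0.24,"ty":-0.74,"spin":0.1}]'
python3 - <<'E'
import cv2
a=cv2.imread("pics/top0.png")[170:250,270:400]
cv2.imwrite("pics/mat.png",cv2.resize(a,(780,480),interpolation=cv2.INTER_CUBIC))
E
```

```text
$[0]: bad value
$[0]: bad value
$[0]: bad value
$[0]: bad value
```

View pics/mat.png

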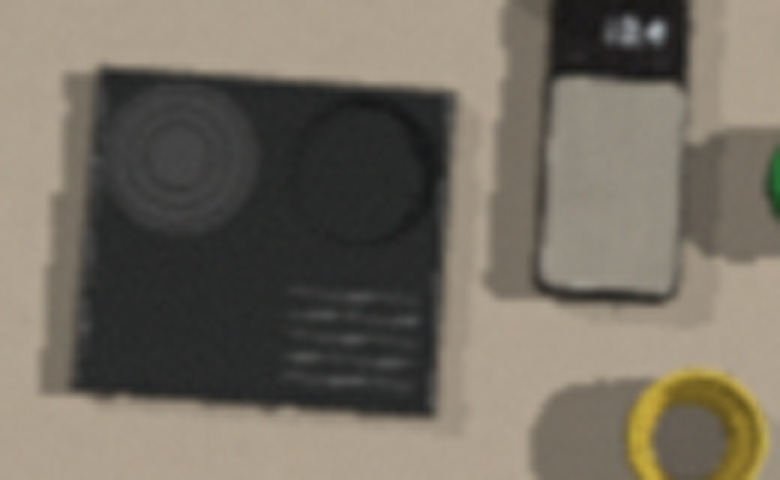

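The mat crop (6x, offset 270,170) shows the pad centre at (181,157) and the recess at (361,172). The mat corners are (100,70), (455,93), (435,414) and (73,391), and the scale plate corners are (552,75), (685,83), (676,297) and (540,290). The moves were refused because every row needs all four keys.

```bash
python3 -m inch '[{"tx":0.24,"ty":-0.74,"tz":0,"spin":0.1},{"tx":0.24,"ty":-0.74,"tz":0,"spin":0.1},{"tx":0.24,"ty":-0.74,"tz":0,"spin":0.1},{"tx":0.24,"ty":-0.74,"tz":0,"spin":0.1},{"tx":0.24,"ty":-0.74,"tz":0,"spin":0.1}]' 0.6
python3 -m inch '[{"tx":0.24,"ty":-0.74,"tz":0,"spin":0.1},{"tx":0.24,"ty":-0.74,"tz":0,"spin":0.1},{"tx":0.24,"ty":-0.74,"tz":0,"spin":0.1},{"tx":0.24,"ty":-0.74,"tz":0,"spin":0.1},{"tx":0.24,"ty":-0.74,"tz":0,"spin":0.1}]' >/dev/null
python3 -m inch '[{"tx":0.24,"ty":-0.74,"tz":0,"spin":0.1},{"tx":0.24,"ty":-0.74,"tz":0,"spin":0.1},{"tx":0.24,"ty":-0.74,"tz":0,"spin":0.1},{"tx":0.24,"ty":-0.74,"tz":0,"spin":0.1},{"tx":0.24,"ty":-0.74,"tz":0,"spin":0.1}]' >/dev/null
python3 -m inch '[{"tx":0.24,"ty":-0.74,"tz":0,"spin":0.1},{"tx":0.24,"ty":-0.74,"tz":0,"spin":0.1},{"tx":0.24,"ty":-0.74,"tz":0,"spin":0.1},{"tx":0.24,"ty":-0.74,"tz":0,"spin":0.1},{"tx":0.24,"ty":-0.74,"tz":0,"spin":0.1}]'
python3 - <<'E'
from h import *
np.set_printoptions(precision=4,suppress=True)
f=lambda u,v,z:at("top",270+(u+.5)/6-.5,170+(v+.5)/6-.5,z)[:2]
print("pad",f(181,157,.014),"rec",f(361,172,.012))
c=np.array([f(u,v,.012) for u,v in((100,70),(455,93),(435,414),(73,391))]);print(c)
p=np.array([f(u,v,.018) for u,v in((552,75),(685,83),(676,297),(540,290))]);print(p,"plate",p.mean(0))
e=[c[0]-c[1],c[3]-c[2]];print("yaw",[np.arctan2(-d[0],d[1]) for d in e],[np.arctan2(d[1],d[0]) for d in(c[0]-c[3],c[1]-c[2])])
m=c.mean(0);a=-.07;print("origin from corners",m-np.array([[np.cos(a),-np.sin(a)],[np.sin(a),np.cos(a)]])@[-.0355,-.044])
E
```

```text
clock: 3.7
ee_pos: [0.2582, 0.2998, 0.2638]
ee_rot: [[-0.95, 0.311, 0.0], [0.311, 0.95, 0.0], [-0.0, 0.0, -1.0]]
contact_force: [0.5, -0.6, 0.2]
gripper_width: 0.0532
grip_force: 0.0
clock: 5.2
ee_pos: [0.4383, -0.2554, 0.2637]
ee_rot: [[-0.994, 0.107, 0.0], [0.107, 0.994, -0.0], [-0.0, -0.0, -1.0]]
contact_force: [-0.2, 0.8, -0.1]
gripper_width: 0.0527
grip_force: 0.0
pad [0.5459 0.0014] rec [ 0.5376 -0.0836]
[[ 0.5889  0.0396]
 [ 0.575  -0.1292]
 [ 0.4224 -0.1158]
 [ 0.4361  0.0533]]
[[ 0.5818 -0.1752]
 [ 0.5769 -0.2386]
 [ 0.4746 -0.2302]
 [ 0.4791 -0.1662]] plate [ 0.5281 -0.2025]
yaw [np.float64(-0.08251874743897475), np.float64(-0.08089813073298636)] [np.float64(-0.08968748655930932), np.float64(-0.08790740268672036)]
origin from corners [0.5441 0.0034]
```

```bash
python3 -m inch '[{"tx":0.26,"ty":-0.73,"tz":0,"spin":0.08},{"tx":0.26,"ty":-0.73,"tz":0,"spin":0.08},{"tx":0.26,"ty":-0.73,"tz":0,"spin":0.08},{"tx":0.26,"ty":-0.73,"tz":0,"spin":0.08},{"tx":0.26,"ty":-0.73,"tz":0,"spin":0.08}]' >/dev/null
python3 -m inch '[{"tx":0,"ty":0,"tz":-0.7,"spin":0},{"tx":0,"ty":0,"tz":-0.7,"spin":0},{"tx":0,"ty":0,"tz":-0.7,"spin":0},{"tx":0,"ty":0,"tz":-0.7,"spin":0},{"tx":0,"ty":0,"tz":-0.6,"spin":0}]'
python3 - <<'E'
from h import *
save("side","s2.png");save("top","t2.png")
a=cv2.imread("pics/top0.png")
A=cv2.imread("pics/t2.png")[140:260,400:520];B=cv2.imread("pics/s2.png")[240:360,310:450]
cv2.imwrite("pics/c2.png",np.hstack([cv2.resize(A,(370,370),interpolation=2),cv2.resize(B,(430,370),interpolation=2)]))
E
```

```text
clock: 6.2
ee_pos: [0.5028, -0.4359, 0.0917]
ee_rot: [[-0.999, 0.052, -0.001], [0.052, 0.999, 0.001], [0.001, 0.001, -1.0]]
contact_force: [0.2, -0.3, 0.0]
gripper_width: 0.0532
grip_force: 0.0
```

View pics/c2.png

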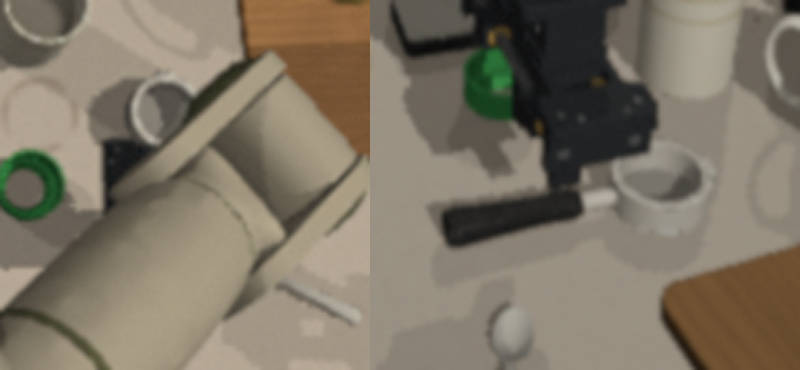

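The gripper is straddling the handle, which sits behind the ring in the side view. I'll descend and grip.

```bash
python3 -m inch '[{"tx":0,"ty":0,"tz":-0.4,"spin":0},{"tx":0,"ty":0,"tz":-0.4,"spin":0},{"tx":0,"ty":0,"tz":-0.3,"spin":0},{"tx":0,"ty":0,"tz":-0.1,"spin":0},{"tx":0,"ty":0,"tz":0,"spin":0}]'
python3 -m inch '[{"tx":0,"ty":0,"tz":0,"spin":0},{"tx":0,"ty":0,"tz":0,"spin":0},{"tx":0,"ty":0,"tz":0,"spin":0},{"tx":0,"ty":0,"tz":0,"spin":0},{"tx":0,"ty":0,"tz":0,"spin":0}]' 0
python3 -m inch '[{"tx":0,"ty":0,"tz":0,"spin":0},{"tx":0,"ty":0,"tz":0.3,"spin":0},{"tx":0,"ty":0,"tz":0.4,"spin":0},{"tx":0,"ty":0,"tz":0.5,"spin":0},{"tx":0,"ty":0,"tz":0.5,"spin":0}]'
```

```text
clock: 6.8
ee_pos: [0.5032, -0.4364, 0.034]
ee_rot: [[-0.999, 0.052, 0.0], [0.052, 0.999, -0.0], [-0.0, -0.0, -1.0]]
contact_force: [0.2, 0.5, 0.1]
gripper_width: 0.0531
grip_force: 0.0
clock: 7.3
ee_pos: [0.5032, -0.4363, 0.0341]
ee_rot: [[-0.999, 0.052, 0.0], [0.052, 0.999, -0.0], [-0.0, -0.0, -1.0]]
contact_force: [-1.1, 1.3, 2.7]
gripper_width: 0.0224
grip_force: 30.0
clock: 7.8
ee_pos: [0.5027, -0.436, 0.1197]
ee_rot: [[-0.999, 0.052, -0.001], [0.052, 0.999, 0.001], [0.001, 0.001, -1.0]]
contact_force: [0.6, -0.7, -4.3]
gripper_width: 0.0226
grip_force: 30.0
```

```bash
python3 -m inch '[{"tx":0,"ty":0,"tz":0.5,"spin":0},{"tx":0,"ty":0.2,"tz":0.5,"spin":0},{"tx":-0.06,"ty":0.4,"tz":0.3,"spin":0},{"tx":-0.1,"ty":0.6,"tz":0.1,"spin":0},{"tx":-0.1,"ty":0.7,"tz":0,"spin":0}]'
python3 -m inch '[{"tx":-0.1,"ty":0.7,"tz":0,"spin":-0.05},{"tx":-0.1,"ty":0.7,"tz":0,"spin":-0.05},{"tx":-0.1,"ty":0.7,"tz":0,"spin":-0.05},{"tx":-0.1,"ty":0.7,"tz":0,"spin":-0.05},{"tx":-0.1,"ty":0.7,"tz":0,"spin":-0.05}]' >/dev/null
python3 -m inch '[{"tx":-0.1,"ty":0.7,"tz":0,"spin":0},{"tx":-0.1,"ty":0.7,"tz":0,"spin":0},{"tx":-0.06,"ty":0.7,"tz":0,"spin":0},{"tx":-0.04,"ty":0.6,"tz":0,"spin":0},{"tx":0,"ty":0.4,"tz":0,"spin":0}]' >/dev/null
python3 -m inch '[{"tx":0,"ty":0.23,"tz":-0.2,"spin":0},{"tx":0,"ty":0.1,"tz":-0.4,"spin":0},{"tx":0,"ty":0,"tz":-0.5,"spin":0},{"tx":0,"ty":0,"tz":-0.3,"spin":0},{"tx":0,"ty":0,"tz":0,"spin":0}]'
```

```text
clock: 8.3
ee_pos: [0.4896, -0.3408, 0.1899]
ee_rot: [[-0.999, 0.053, 0.001], [0.053, 0.999, -0.001], [-0.001, -0.001, -1.0]]
contact_force: [-0.6, 0.9, -5.1]
gripper_width: 0.0226
grip_force: 30.0
clock: 9.8
ee_pos: [0.4489, 0.0052, 0.1168]
ee_rot: [[-0.996, 0.087, -0.005], [0.087, 0.996, 0.001], [0.005, 0.001, -1.0]]
contact_force: [0.4, -0.4, -3.0]
gripper_width: 0.0222
grip_force: 30.0
```

```bash
cat > look.py <<'E'
from h import *
import sys
# look.py name x y yaw z  crop centre from px ; out
np.set_printoptions(precision=4,suppress=True)
n,x,y,a,z,out=sys.argv[1],*map(float,sys.argv[2:6]),sys.argv[6]
ims=[]
for c in("top","side"):
    im=save(c,out+"_"+c+".png");u,v=px(c,[x,y,z+.02])[0].astype(int);u=max(u,60);v=max(v,55)
    ims.append(cv2.resize(im[v-55:v+55,u-55:u+55,::-1],(396,396),interpolation=2));print(c,"crop origin",u-55,v-55,"x3.6")
    for r in env.landmark_of(c,n)[:2]: print(" lm",np.round(r["location"],1),round(r["confidence"],2),at(c,*r["location"],z)[:2])
    print(" fit",*fit(n,[c],(x,y),(x,y,a),z,yawfix=n in("dosing_funnel","tamper","dosing_cup")))
cv2.imwrite("pics/"+out+".png",np.hstack(ims));print(env.sense()["ee_pos"])
E
python3 look.py portafilter 0.537 0.0 -0.085 0.083 pf
```

```text
top crop origin 244 138 x3.6
 lm [299.3 195.9] 0.76 [0.5337 0.0006]
 fit [ 0.5484 -0.0035 -0.0656] 0.6458906202260923
side crop origin 263 123 x3.6
 lm [317.3 187.8] 0.85 [ 0.527  -0.0154]
none side
 fit [ 0.537  0.    -0.085] 0.0
[0.4504 0.005  0.1194]
```

View pics/pf.png

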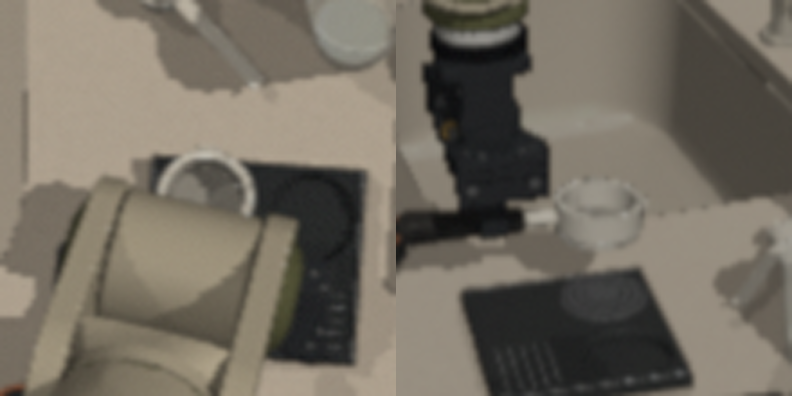

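The ring is level and held over the mat. Its rim centre is at about (208,200) in the top half of the crop and (205,197) in the side half.

```bash
python3 - <<'E'
from h import *
z=.119-.034+.031
print(at("top",244+208/3.6-.4,138+200/3.6-.4,z),at("side",263+205/3.6-.4,123+197/3.6-.4,z))
# side pad: ellipse centre seen at (604-396,299)
print("side pad",at("side",263+208/3.6-.4,123+298/3.6-.4,.014))
E
```

```text
[ 0.5353213  -0.00599288  0.116     ] [ 0.53406111 -0.01627968  0.116     ]
side pad [ 0.53926781 -0.00231442  0.014     ]
```

```bash
python3 -m inch '[{"tx":0.07,"ty":0.09,"tz":-0.25,"spin":0},{"tx":0.07,"ty":0.08,"tz":-0.4,"spin":0},{"tx":0,"ty":0,"tz":-0.4,"spin":0},{"tx":0,"ty":0,"tz":-0.2,"spin":0},{"tx":0,"ty":0,"tz":0,"spin":0}]'
python3 look.py portafilter 0.544 0.004 -0.085 0.024 pf2
```

```text
clock: 10.6
ee_pos: [0.4565, 0.014, 0.055]
ee_rot: [[-0.996, 0.086, -0.003], [0.086, 0.996, 0.001], [0.003, 0.0, -1.0]]
contact_force: [-0.2, -0.3, -4.9]
gripper_width: 0.0226
grip_force: 30.0
top crop origin 243 139 x3.6
 lm [299.1 197.8] 0.53 [0.5384 0.003 ]
 fit [ 0.5518  0.0061 -0.125 ] 0.6435563899691565
side crop origin 266 140 x3.6
 lm [316.3 205.1] 0.68 [ 0.5236 -0.0125]
 fit [ 0.5393 -0.0074 -0.1911] 0.20913519124810354
[0.4574 0.0136 0.0569]
```

View pics/pf2.png

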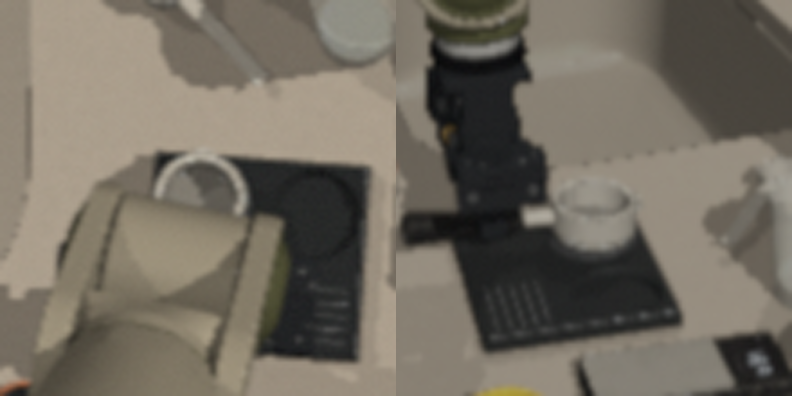

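The ring is now just above the pad, with its rim centre at (202,200) in the top half and (199,196) in the side half.

```bash
python3 - <<'E'
from h import *
print(at("top",298.7,194.2,.054),at("side",320.9,194.0,.054))
E
```

```text
[0.54346683 0.0030682  0.054     ] [ 0.54083061 -0.00462451  0.054     ]
```

```bash
python3 -m inch '[{"tx":0,"ty":0,"tz":-0.1,"spin":0},{"tx":0,"ty":0,"tz":-0.08,"spin":0},{"tx":0,"ty":0,"tz":-0.05,"spin":0},{"tx":0,"ty":0,"tz":0,"spin":0},{"tx":0,"ty":0,"tz":0,"spin":0}]'
python3 -m inch '[{"tx":0,"ty":0,"tz":0,"spin":0},{"tx":0,"ty":0,"tz":0,"spin":0},{"tx":0,"ty":0,"tz":0,"spin":0},{"tx":0,"ty":0,"tz":0,"spin":0},{"tx":0,"ty":0,"tz":0,"spin":0}]' 0.55
python3 -m inch '[{"tx":0,"ty":0,"tz":0.2,"spin":0},{"tx":0,"ty":0,"tz":0.6,"spin":0},{"tx":0,"ty":0,"tz":0.8,"spin":0},{"tx":-0.2,"ty":0.2,"tz":0.8,"spin":0},{"tx":-0.2,"ty":0.4,"tz":0.6,"spin":-0.5}]' 0.55
```

```text
clock: 11.4
ee_pos: [0.4571, 0.0137, 0.0453]
ee_rot: [[-0.996, 0.086, 0.0], [0.086, 0.996, -0.0], [-0.0, -0.0, -1.0]]
contact_force: [-4.1, 0.8, 8.1]
gripper_width: 0.0227
grip_force: 29.9
clock: 11.9
ee_pos: [0.4571, 0.0137, 0.0447]
ee_rot: [[-0.996, 0.086, -0.0], [0.086, 0.996, 0.0], [0.0, 0.0, -1.0]]
contact_force: [-0.3, -0.4, -0.2]
gripper_width: 0.0484
grip_force: 0.0
clock: 12.4
ee_pos: [0.4371, 0.0434, 0.1977]
ee_rot: [[-0.987, 0.158, 0.003], [0.158, 0.987, -0.001], [-0.003, -0.0, -1.0]]
contact_force: [0.8, 0.6, -0.4]
gripper_width: 0.0484
grip_force: 0.0
```

```bash
python3 -m inch '[{"tx":-0.12,"ty":0.2,"tz":0,"spin":-1},{"tx":-0.12,"ty":0.2,"tz":0,"spin":-1},{"tx":-0.12,"ty":0.2,"tz":0,"spin":-1},{"tx":-0.12,"ty":0.2,"tz":0,"spin":-1},{"tx":-0.12,"ty":0.2,"tz":0,"spin":-1}]' 1
python3 -m inch '[{"tx":-0.12,"ty":0.2,"tz":0,"spin":-1},{"tx":-0.12,"ty":0.2,"tz":0,"spin":-1},{"tx":-0.12,"ty":0.2,"tz":0,"spin":-1},{"tx":-0.12,"ty":0.2,"tz":0,"spin":-1},{"tx":-0.12,"ty":0.17,"tz":0,"spin":-1}]'
python3 - <<'E'
from h import *
np.set_printoptions(precision=4,suppress=True)
env.camera("top");env.camera("side")
print(fit("portafilter",["top"],(.5,.01),(.544,.003,-.085),.01),fit("portafilter",["side"],(.5,.01),(.54,.0,-.085),.01))
print(fit("dosing_funnel",["top"],(.375,.142),(.376,.141,0),0,True),fit("dosing_funnel",["side"],(.375,.142),(.373,.143,0),0,True))
E
```

```text
clock: 12.9
ee_pos: [0.4067, 0.0941, 0.1954]
ee_rot: [[-0.652, 0.758, 0.001], [0.758, 0.652, -0.0], [-0.0, 0.001, -1.0]]
contact_force: [0.4, 0.3, -0.5]
gripper_width: 0.0861
grip_force: 0.0
clock: 13.4
ee_pos: [0.3767, 0.1427, 0.1954]
ee_rot: [[-0.013, 1.0, 0.001], [1.0, 0.013, 0.0], [0.0, 0.001, -1.0]]
contact_force: [-0.3, 1.3, -1.3]
gripper_width: 0.088
grip_force: 0.0
none side
(array([ 0.5481,  0.0061, -0.0922]), np.float64(0.07767905223478733)) (array([ 0.54 ,  0.   , -0.085]), np.float64(0.0))
none top
(array([0.376, 0.141, 0.   ]), np.float64(0.0)) (array([ 0.374 ,  0.1466, -0.0077]), np.float64(0.11611714110178173))
```

```bash
python3 -m inch '[{"tx":-0.05,"ty":-0.02,"tz":-0.4,"spin":0},{"tx":0,"ty":0,"tz":-0.6,"spin":0},{"tx":0,"ty":0,"tz":-0.7,"spin":0},{"tx":0,"ty":0,"tz":-0.6,"spin":0},{"tx":0,"ty":0,"tz":-0.4,"spin":0}]'
python3 -m inch '[{"tx":0,"ty":0,"tz":-0.25,"spin":0},{"tx":0,"ty":0,"tz":-0.15,"spin":0},{"tx":0,"ty":0,"tz":-0.05,"spin":0},{"tx":0,"ty":0,"tz":0,"spin":0},{"tx":0,"ty":0,"tz":0,"spin":0}]'
python3 -m inch '[{"tx":0,"ty":0,"tz":0,"spin":0},{"tx":0,"ty":0,"tz":0,"spin":0},{"tx":0,"ty":0,"tz":0,"spin":0},{"tx":0,"ty":0,"tz":0,"spin":0},{"tx":0,"ty":0,"tz":0,"spin":0}]' 0
python3 -m inch '[{"tx":0,"ty":0,"tz":0.2,"spin":0},{"tx":0,"ty":0,"tz":0.5,"spin":0},{"tx":0,"ty":0,"tz":0.7,"spin":0},{"tx":0,"ty":0,"tz":0.7,"spin":0},{"tx":0,"ty":0,"tz":0.4,"spin":0}]'
```

```text
clock: 14.2
ee_pos: [0.3741, 0.1408, 0.0581]
ee_rot: [[-0.02, 1.0, -0.002], [1.0, 0.02, -0.0], [-0.0, -0.002, -1.0]]
contact_force: [0.3, 0.6, -0.3]
gripper_width: 0.088
grip_force: 0.0
clock: 14.7
ee_pos: [0.375, 0.1412, 0.0378]
ee_rot: [[-0.018, 1.0, 0.001], [1.0, 0.018, 0.0], [0.0, 0.001, -1.0]]
contact_force: [-0.2, -0.6, -0.1]
gripper_width: 0.088
grip_force: 0.0
clock: 15.2
ee_pos: [0.3747, 0.1413, 0.0374]
ee_rot: [[-0.018, 1.0, 0.0], [1.0, 0.018, 0.0], [0.0, 0.0, -1.0]]
contact_force: [-0.5, -0.6, 3.4]
gripper_width: 0.0634
grip_force: 30.0
clock: 15.7
ee_pos: [0.3749, 0.1413, 0.1651]
ee_rot: [[-0.018, 1.0, 0.003], [1.0, 0.018, 0.0], [0.0, 0.003, -1.0]]
contact_force: [-0.5, 0.5, -0.6]
gripper_width: 0.0638
grip_force: 30.0
```

```bash
python3 - <<'E'
from h import *
np.set_printoptions(precision=4,suppress=True)
o=[]
for c in("top","side"):
    im=save(c,"r_"+c+".png");u,v=px(c,[.545,.003,.04])[0].astype(int)
    o.append(cv2.resize(im[v-28:v+28,u-28:u+28,::-1],(392,392),interpolation=2));print(u-28,v-28,"x7")
cv2.imwrite("pics/r.png",np.hstack(o))
print(fit("portafilter",["top"],(.5,.01),(.544,.003,-.085),.01),fit("portafilter",["side"],(.5,.01),(.54,.0,-.085),.01))
E
```

```text
270 166 x7
293 168 x7
(array([ 0.5473,  0.0067, -0.0868]), np.float64(0.09614601709865656)) (array([ 0.5442,  0.0098, -0.06  ]), np.float64(0.07609049479166663))
```

View pics/r.png

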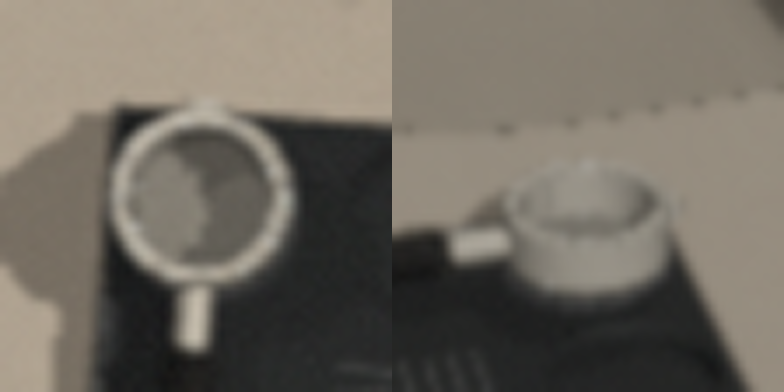

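The portafilter rests on the pad. The ring rim centre is at (202,193) in the top half (7x) and (196,197) in the side half.

```bash
python3 - <<'E'
from h import *
print(at("top",298.4,193.1,.041),at("side",320.5,195.6,.041))
print(at("top",150+236/2.35-.3,110+343/2.35-.3,.034))
r=[x for x in env.masks_of("top","portafilter")]
E
```

```text
[0.54885535 0.00428865 0.041     ] [0.5435668 0.0083079 0.041    ]
[0.37777346 0.13935605 0.034     ]
```

```bash
python3 -m inch '[{"tx":0.2,"ty":-0.15,"tz":0,"spin":0},{"tx":0.4,"ty":-0.3,"tz":0,"spin":0},{"tx":0.5,"ty":-0.4,"tz":0,"spin":0},{"tx":0.5,"ty":-0.4,"tz":0,"spin":0},{"tx":0.5,"ty":-0.4,"tz":0,"spin":0}]' >/dev/null
python3 -m inch '[{"tx":0.5,"ty":-0.4,"tz":0,"spin":0},{"tx":0.4,"ty":-0.35,"tz":-0.1,"spin":0},{"tx":0.3,"ty":-0.2,"tz":-0.3,"spin":0},{"tx":0.12,"ty":-0.1,"tz":-0.4,"spin":0},{"tx":0,"ty":0,"tz":-0.4,"spin":0}]'
python3 -m inch '[{"tx":0,"ty":0,"tz":-0.3,"spin":0},{"tx":0,"ty":0,"tz":-0.15,"spin":0},{"tx":0,"ty":0,"tz":0,"spin":0},{"tx":0,"ty":0,"tz":0,"spin":0},{"tx":0,"ty":0,"tz":0,"spin":0}]'
python3 - <<'E'
from h import *
o=[]
for c in("top","side"):
    im=save(c,"f_"+c+".png");u,v=px(c,[.545,.003,.05])[0].astype(int)
    o.append(cv2.resize(im[v-35:v+35,u-35:u+35,::-1],(392,392),interpolation=2));print(u-35,v-35,"x5.6")
cv2.imwrite("pics/f.png",np.hstack(o))
E
```

```text
clock: 16.95
ee_pos: [0.5462, 0.0046, 0.1]
ee_rot: [[-0.017, 1.0, -0.001], [1.0, 0.017, 0.0], [0.0, -0.001, -1.0]]
contact_force: [0.3, 0.5, -1.7]
gripper_width: 0.0639
grip_force: 30.0
clock: 17.45
ee_pos: [0.546, 0.0061, 0.0804]
ee_rot: [[-0.018, 1.0, 0.001], [1.0, 0.018, -0.0], [-0.0, 0.001, -1.0]]
contact_force: [-0.2, 0.3, -1.3]
gripper_width: 0.064
grip_force: 30.0
263 158 x5.6
286 158 x5.6
```

View pics/f.png

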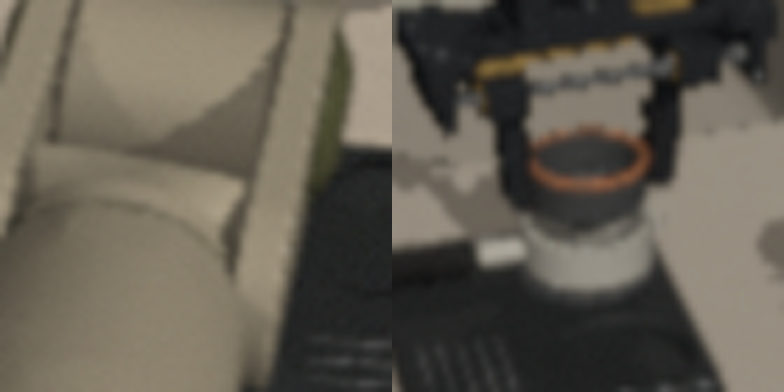

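The funnel (centre column 590) sits right over the ring (525–655), so I'll lower it.

```bash
python3 -m inch '[{"tx":0,"ty":0,"tz":-0.08,"spin":0},{"tx":0,"ty":0,"tz":-0.08,"spin":0},{"tx":0,"ty":0,"tz":-0.06,"spin":0},{"tx":0,"ty":0,"tz":0,"spin":0},{"tx":0,"ty":0,"tz":0,"spin":0}]'
```

```text
clock: 18.05
ee_pos: [0.5456, 0.0062, 0.069]
ee_rot: [[-0.018, 1.0, 0.0], [1.0, 0.018, -0.0], [-0.0, -0.0, -1.0]]
contact_force: [-2.3, 0.7, 5.3]
gripper_width: 0.0636
grip_force: 30.0
```

Contact came at the seating height, so I'll release and retreat toward the tamper.

```bash
python3 -m inch '[{"tx":0,"ty":0,"tz":0,"spin":0},{"tx":0,"ty":0,"tz":0,"spin":0},{"tx":0,"ty":0,"tz":0,"spin":0},{"tx":0,"ty":0,"tz":0,"spin":0},{"tx":0,"ty":0,"tz":0,"spin":0}]' 0.9
python3 -m inch '[{"tx":0,"ty":0,"tz":0.2,"spin":0},{"tx":0,"ty":0,"tz":0.6,"spin":0},{"tx":0,"ty":0,"tz":0.8,"spin":0},{"tx":0,"ty":0,"tz":0.8,"spin":0},{"tx":-0.3,"ty":0.4,"tz":0.8,"spin":0}]'
python3 -m inch '[{"tx":-0.5,"ty":0.7,"tz":0,"spin":0},{"tx":-0.5,"ty":0.7,"tz":0,"spin":0},{"tx":-0.5,"ty":0.7,"tz":0,"spin":0},{"tx":-0.5,"ty":0.7,"tz":0,"spin":0},{"tx":-0.5,"ty":0.7,"tz":0,"spin":0}]' 0.9
python3 - <<'E'
from h import *
np.set_printoptions(precision=4,suppress=True)
o=[]
for c in("top","side"):
    im=save(c,"g_"+c+".png");u,v=px(c,[.545,.003,.05])[0].astype(int)
    o.append(cv2.resize(im[v-28:v+28,u-28:u+28,::-1],(392,392),interpolation=2));print(u-28,v-28,"x7")
u=240;v=165
o.append(cv2.resize(cv2.imread("pics/s1.png")[20:220,50:250],(392,392),interpolation=2))
a=cv2.imread("pics/top0.png")[230:280,150:250];o.append(cv2.resize(a,(784,392),interpolation=2))
cv2.imwrite("pics/g.png",cv2.resize(np.vstack([np.hstack(o[:2]),o[3]]),(600,600)))
for z in(.094,.085,.05,0):print(z)
print(fit("dosing_funnel",["top"],(.546,.006),(.546,.006,0),.032,True),fit("dosing_funnel",["side"],(.546,.006),(.546,.006,0),.032,True))
E
```

```text
clock: 18.55
ee_pos: [0.5456, 0.0062, 0.0686]
ee_rot: [[-0.018, 1.0, -0.0], [1.0, 0.018, 0.0], [0.0, -0.0, -1.0]]
contact_force: [-0.1, -0.0, -0.3]
gripper_width: 0.0794
grip_force: 0.0
clock: 19.05
ee_pos: [0.531, 0.0251, 0.231]
ee_rot: [[-0.016, 1.0, 0.001], [1.0, 0.016, -0.001], [-0.001, 0.001, -1.0]]
contact_force: [0.2, 0.1, 0.3]
gripper_width: 0.0794
grip_force: 0.0
clock: 19.55
ee_pos: [0.4043, 0.2024, 0.2296]
ee_rot: [[-0.018, 1.0, 0.001], [1.0, 0.018, 0.0], [0.0, 0.001, -1.0]]
contact_force: [0.5, 0.3, 0.1]
gripper_width: 0.0794
grip_force: 0.0
270 165 x7
293 165 x7
0.094
0.085
0.05
0
(array([ 0.5505,  0.007 , -0.0678]), np.float64(0.2826345721465414)) (array([0.5414, 0.0077, 0.0294]), np.float64(0.07216123807809971))
```

View pics/g.png

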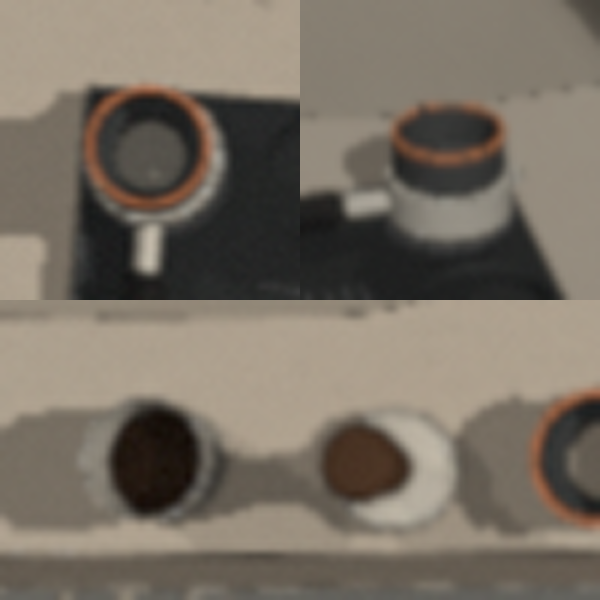

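The funnel is seated level on the ring. In the lower strip (6x), the tamper base circle is centred at (400,467) with its wood top at (363,462), and the cup rim is at (147,459).

```bash
python3 - <<'E'
from h import *
print("tamper",at("top",216.2,257.4,.03),at("top",210.1,256.6,.085),"cup",at("top",174.1,256.1,.05))
for n in("tamper","dosing_cup"):
  for r in env.landmark_of("side",n)[:2]: print(n,r["confidence"],at("side",*r["location"],0))
# side view of tamper in s1.png crop(3x, off 210,140): wood top ~ (112,55), base centre ~(117,120)
print("side wood",at("side",210+112/3-.3,140+68/3-.3,.075))
E
```

```text
tamper [0.37424915 0.23424386 0.03      ] [0.37410376 0.23934069 0.085     ] cup [0.37789888 0.34719249 0.05      ]
tamper 0.8 [0.37194133 0.25582903 0.        ]
dosing_cup 0.43 [3.70862571e-01 3.51277640e-01 1.11022302e-16]
side wood [0.36771857 0.23684437 0.075     ]
```

```bash
python3 -m inch '[{"tx":-0.3,"ty":0.3,"tz":0,"spin":0},{"tx":-0.3,"ty":0.3,"tz":-0.2,"spin":0},{"tx":-0.08,"ty":0.15,"tz":-0.5,"spin":0},{"tx":0,"ty":0,"tz":-0.6,"spin":0},{"tx":0,"ty":0,"tz":-0.6,"spin":0}]'
python3 -m inch '[{"tx":0,"ty":0,"tz":-0.5,"spin":0},{"tx":0,"ty":0,"tz":-0.4,"spin":0},{"tx":0,"ty":0,"tz":-0.2,"spin":0},{"tx":0,"ty":0,"tz":0,"spin":0},{"tx":0,"ty":0,"tz":0,"spin":0}]'
python3 -m inch '[{"tx":0,"ty":0,"tz":0,"spin":0},{"tx":0,"ty":0,"tz":0,"spin":0},{"tx":0,"ty":0,"tz":0,"spin":0},{"tx":0,"ty":0,"tz":0,"spin":0},{"tx":0,"ty":0,"tz":0,"spin":0}]' 0
python3 -m inch '[{"tx":0,"ty":0,"tz":0,"spin":0},{"tx":0,"ty":0,"tz":0,"spin":0},{"tx":0,"ty":0,"tz":0.2,"spin":0},{"tx":0,"ty":0,"tz":0.4,"spin":0},{"tx":0,"ty":0,"tz":0.5,"spin":0}]'
```

```text
clock: 20.35
ee_pos: [0.3723, 0.2381, 0.1329]
ee_rot: [[-0.017, 1.0, 0.001], [1.0, 0.017, 0.0], [0.0, 0.001, -1.0]]
contact_force: [1.2, 0.4, -1.0]
gripper_width: 0.0792
grip_force: 0.0
clock: 20.85
ee_pos: [0.3723, 0.2385, 0.0794]
ee_rot: [[-0.017, 1.0, 0.001], [1.0, 0.017, 0.0], [0.0, 0.001, -1.0]]
contact_force: [-0.5, -0.2, 1.5]
gripper_width: 0.0794
grip_force: 0.0
clock: 21.35
ee_pos: [0.3716, 0.2387, 0.0788]
ee_rot: [[-0.018, 1.0, 0.0], [1.0, 0.018, 0.0], [0.0, 0.0, -1.0]]
contact_force: [1.1, 0.6, -0.8]
gripper_width: 0.0414
grip_force: 0.0
clock: 21.85
ee_pos: [0.371, 0.2385, 0.1341]
ee_rot: [[-0.018, 1.0, -0.002], [1.0, 0.018, -0.001], [-0.001, -0.002, -1.0]]
contact_force: [0.7, -0.6, -2.6]
gripper_width: 0.0327
grip_force: 30.0
```

```bash
python3 -m inch '[{"tx":0,"ty":0,"tz":0.6,"spin":0},{"tx":0.1,"ty":-0.2,"tz":0.7,"spin":0},{"tx":0.2,"ty":-0.4,"tz":0.5,"spin":0},{"tx":0.3,"ty":-0.6,"tz":0.2,"spin":0},{"tx":0.3,"ty":-0.6,"tz":0.1,"spin":0}]' 
python3 -m inch '[{"tx":0.3,"ty":-0.6,"tz":0,"spin":0},{"tx":0.3,"ty":-0.6,"tz":0,"spin":0},{"tx":0.3,"ty":-0.6,"tz":0,"spin":0},{"tx":0.3,"ty":-0.6,"tz":0,"spin":0},{"tx":0.3,"ty":-0.6,"tz":0,"spin":0}]' >/dev/null
python3 -m inch '[{"tx":0.3,"ty":-0.6,"tz":0,"spin":0},{"tx":0.3,"ty":-0.6,"tz":-0.2,"spin":0},{"tx":0.2,"ty":-0.5,"tz":-0.4,"spin":0},{"tx":0.1,"ty":-0.3,"tz":-0.6,"spin":0},{"tx":0.08,"ty":-0.2,"tz":-0.6,"spin":0}]' >/dev/null
python3 -m inch '[{"tx":0.1,"ty":-0.03,"tz":-0.4,"spin":0},{"tx":0.1,"ty":0,"tz":-0.3,"spin":0},{"tx":0,"ty":0,"tz":0,"spin":0},{"tx":0,"ty":0,"tz":0,"spin":0},{"tx":0,"ty":0,"tz":0,"spin":0}]'
python3 - <<'E'
from h import *
s=env.sense()["ee_pos"];o=[];print(s)
for c in("top","side"):
    im=save(c,"k_"+c+".png");u,v=px(c,[.535,-.083,.05])[0].astype(int)
    o.append(cv2.resize(im[v-35:v+35,u-35:u+35,::-1],(392,392),interpolation=2));print(u-35,v-35,"x5.6")
cv2.imwrite("pics/k.png",np.hstack(o))
print(fit("tamper",["side"],s[:2],(*s[:2],0),s[2]-.0785,True),at("side",u-35+35,v,0))
E
```

```text
clock: 22.35
ee_pos: [0.4169, 0.1478, 0.2403]
ee_rot: [[-0.019, 1.0, 0.002], [1.0, 0.019, 0.0], [0.0, 0.002, -1.0]]
contact_force: [0.3, -0.2, -3.4]
gripper_width: 0.0329
grip_force: 30.0
clock: 23.85
ee_pos: [0.5509, -0.1127, 0.115]
ee_rot: [[-0.019, 1.0, 0.002], [1.0, 0.019, -0.001], [-0.001, 0.002, -1.0]]
contact_force: [-0.2, -0.4, -3.5]
gripper_width: 0.0325
grip_force: 30.0
[ 0.55094754 -0.11271893  0.11503577]
294 161 x5.6
292 173 x5.6
(array([ 0.54908912, -0.10827142,  0.07229618]), np.float64(0.15622086398010981)) [ 0.5602368  -0.00145068  0.        ]
```

View pics/k.png

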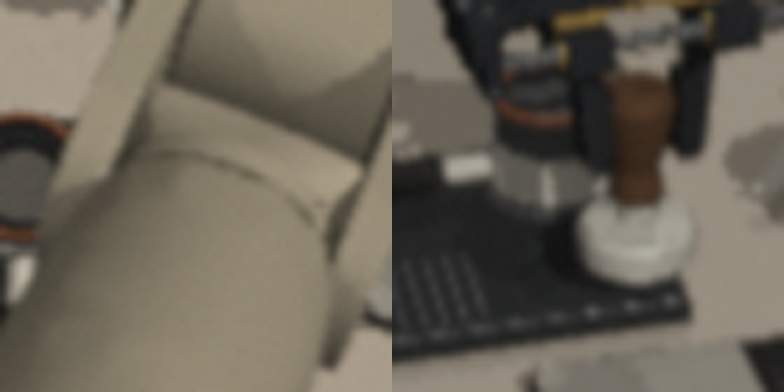

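I overshot by miscounting the rows: the tamper is held at (0.551,-0.113), upright to within a few degrees (wood column 645, base 635). I'll move it back over the recess and go lower.

```bash
python3 -m inch '[{"tx":-0.1,"ty":0.2,"tz":0,"spin":0},{"tx":-0.1,"ty":0.25,"tz":0,"spin":0},{"tx":-0.1,"ty":0.15,"tz":-0.1,"spin":0},{"tx":0,"ty":0,"tz":-0.2,"spin":0},{"tx":0,"ty":0,"tz":-0.1,"spin":0}]' 
python3 -m inch '[{"tx":0,"ty":0,"tz":0,"spin":0},{"tx":0,"ty":0,"tz":0,"spin":0},{"tx":0,"ty":0,"tz":0,"spin":0},{"tx":0,"ty":0,"tz":0,"spin":0},{"tx":0,"ty":0,"tz":0,"spin":0}]' 
python3 - <<'E'
from h import *
o=[]
im=save("side","k2_side.png");u,v=px("side",[.535,-.083,.04])[0].astype(int)
o.append(cv2.resize(im[v-25:v+25,u-25:u+25,::-1],(400,400),interpolation=2));print(u-25,v-25,"x8")
b=cv2.imread("pics/g_side.png");o.append(cv2.resize(b[v-25:v+25,u-25:u+25],(400,400),interpolation=2))
cv2.imwrite("pics/k2.png",np.hstack(o))
E
```

```text
clock: 24.5
ee_pos: [0.5351, -0.0824, 0.0925]
ee_rot: [[-0.019, 1.0, -0.001], [1.0, 0.019, 0.0], [0.0, -0.001, -1.0]]
contact_force: [0.2, 0.1, -3.8]
gripper_width: 0.0327
grip_force: 30.0
clock: 25.0
ee_pos: [0.5356, -0.0829, 0.0939]
ee_rot: [[-0.018, 1.0, 0.0], [1.0, 0.018, -0.0], [-0.0, 0.0, -1.0]]
contact_force: [-0.3, -0.2, -4.0]
gripper_width: 0.0328
grip_force: 30.0
302 186 x8
```

View pics/k2.png

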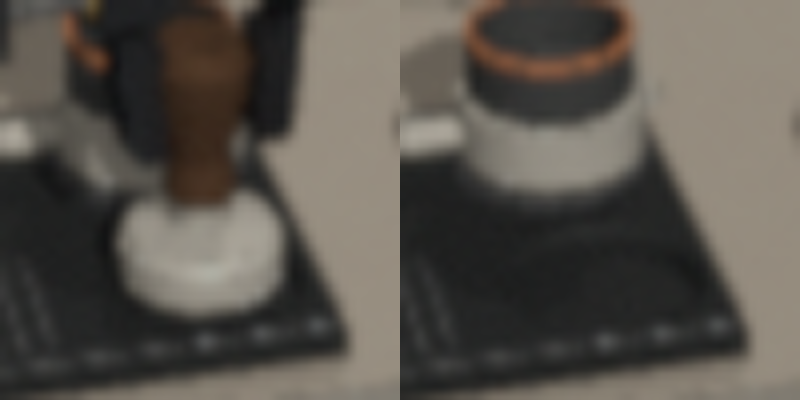

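The held tamper base is centred at column 201 with its bottom edge at row 318. The recess in the earlier picture spans columns 510–703 and rows 238–320, so the two are close. I'll compute the offset.

```bash
python3 - <<'E'
from h import *
np.set_printoptions(precision=4,suppress=True)
s=env.sense()["ee_pos"];zb=s[2]-.0785
print("recess side",at("side",302+206/8-.4,186+279/8-.4,.012))
t_=fit("tamper",["side"],s[:2],(*s[:2],0),zb,True);print(t_)
# synthetic: base extents in crop for the base model at fit pose vs seen (117..285, bottom 318)
for x,y in((.5356,-.083),(.533,-.083),(.533,-.088),(.533,-.078)):
    q=(px("side",M["tamper"][0]+[x,y,zb])-[302,186]+.5)*8; print(x,y,q.min(0),q.max(0))
    a=np.linspace(0,6.28,60);q=(px("side",np.c_[x+.0335*np.cos(a),y+.0335*np.sin(a),0*a+.012])-[302,186]+.5)*8;print("  rim",q.min(0),q.max(0))
E
```

```text
recess side [ 0.5335 -0.0838  0.012 ]
(array([ 0.5345, -0.0773,  0.0418]), np.float64(0.16018356643356646))
0.5356 -0.083 [127.6753 154.3699] [294.0411 315.4815]
  rim [116.9132 226.7736] [306.4148 330.8287]
0.533 -0.083 [120.5662 155.6397] [287.0198 316.8751]
  rim [109.8888 228.0604] [299.4952 332.2333]
0.533 -0.088 [124.9019 162.5483] [291.9108 324.5188]
  rim [114.1339 235.0871] [304.361  339.9419]
0.533 -0.078 [116.2592 148.7757] [282.1611 309.2825]
  rim [105.6714 221.0785] [294.6611 324.5762]
```

```bash
python3 -m inch '[{"tx":0.02,"ty":0,"tz":-0.06,"spin":0},{"tx":0,"ty":0,"tz":-0.06,"spin":0},{"tx":0,"ty":0,"tz":-0.05,"spin":0},{"tx":0,"ty":0,"tz":-0.03,"spin":0},{"tx":0,"ty":0,"tz":0,"spin":0}]' 
python3 -m inch '[{"tx":0,"ty":0,"tz":-0.02,"spin":0},{"tx":0,"ty":0,"tz":0,"spin":0},{"tx":0,"ty":0,"tz":0,"spin":0},{"tx":0,"ty":0,"tz":0,"spin":0},{"tx":0,"ty":0,"tz":0,"spin":0}]' 
```

```text
clock: 25.6
ee_pos: [0.5366, -0.0828, 0.0838]
ee_rot: [[-0.018, 1.0, 0.0], [1.0, 0.018, -0.0], [-0.0, 0.0, -1.0]]
contact_force: [-1.6, -0.2, -1.1]
gripper_width: 0.0326
grip_force: 29.9
clock: 26.1
ee_pos: [0.5367, -0.0829, 0.0837]
ee_rot: [[-0.018, 1.0, 0.001], [1.0, 0.018, -0.0], [-0.0, 0.0, -1.0]]
contact_force: [-4.4, 0.1, 8.2]
gripper_width: 0.0325
grip_force: 29.6
```

```bash
python3 -m inch '[{"tx":0,"ty":0,"tz":0,"spin":0},{"tx":0,"ty":0,"tz":0,"spin":0},{"tx":0,"ty":0,"tz":0,"spin":0},{"tx":0,"ty":0,"tz":0,"spin":0},{"tx":0,"ty":0,"tz":0,"spin":0}]' 0.9
python3 -m inch '[{"tx":0,"ty":0,"tz":0.3,"spin":0},{"tx":0,"ty":0,"tz":0.6,"spin":0},{"tx":0,"ty":0,"tz":0.8,"spin":0},{"tx":0,"ty":0.1,"tz":0.6,"spin":0},{"tx":-0.1,"ty":0.3,"tz":0.3,"spin":0}]' 1
python3 -m inch '[{"tx":-0.3,"ty":0.7,"tz":0,"spin":0},{"tx":-0.3,"ty":0.7,"tz":0,"spin":0},{"tx":-0.3,"ty":0.7,"tz":0,"spin":0},{"tx":-0.3,"ty":0.7,"tz":0,"spin":0},{"tx":-0.3,"ty":0.7,"tz":0,"spin":0}]' >/dev/null
python3 -m inch '[{"tx":-0.3,"ty":0.7,"tz":0,"spin":0},{"tx":-0.3,"ty":0.7,"tz":0,"spin":0},{"tx":-0.3,"ty":0.7,"tz":0,"spin":0},{"tx":-0.3,"ty":0.7,"tz":0,"spin":0},{"tx":-0.3,"ty":0.7,"tz":0,"spin":0}]'
python3 - <<'E'
from h import *
np.set_printoptions(precision=4,suppress=True)
o=[]
for c in("top","side"):
    im=save(c,"m_"+c+".png");u,v=px(c,[.53,-.04,.03])[0].astype(int)
    o.append(cv2.resize(im[v-35:v+35,u-35:u+35,::-1],(392,392),interpolation=2));print(u-35,v-35,"x5.6")
cv2.imwrite("pics/m.png",np.hstack(o))
for c in("top","side"):print(fit("tamper",[c],(.535,-.083),(.535,-.083,0),.005,True),fit("dosing_cup",[c],(.375,.349),(.375,.349,0),0,True))
print(env.sense()["ee_pos"])
E
```

```text
clock: 26.6
ee_pos: [0.5366, -0.0828, 0.0827]
ee_rot: [[-0.018, 1.0, 0.0], [1.0, 0.018, -0.0], [-0.0, 0.0, -1.0]]
contact_force: [0.0, -0.7, -0.6]
gripper_width: 0.0706
grip_force: 0.0
clock: 27.1
ee_pos: [0.5322, -0.0632, 0.2151]
ee_rot: [[-0.017, 1.0, 0.004], [1.0, 0.017, -0.001], [-0.001, 0.004, -1.0]]
contact_force: [-0.1, 0.5, 0.4]
gripper_width: 0.0883
grip_force: 0.0
clock: 28.1
ee_pos: [0.3797, 0.2888, 0.2119]
ee_rot: [[-0.019, 1.0, -0.001], [1.0, 0.019, -0.0], [-0.0, -0.001, -1.0]]
contact_force: [0.4, -0.7, 0.1]
gripper_width: 0.0878
grip_force: 0.0
279 165 x5.6
286 172 x5.6
none top
(array([ 0.5382, -0.0796,  0.0022]), np.float64(0.05653427290198587)) (array([0.375, 0.349, 0.   ]), np.float64(0.0))
none side
(array([ 0.5338, -0.0755, -0.0133]), np.float64(0.18622477736444598)) (array([0.375, 0.349, 0.   ]), np.float64(0.0))
[0.3815 0.2866 0.2123]
```

View pics/m.png

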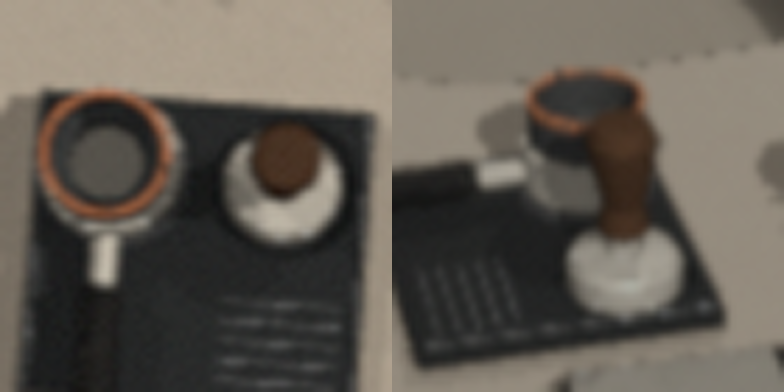

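The tamper sits in the recess with an even dark ring round it, and the funnel is seated. On to the cup.

```bash
python3 -m inch '[{"tx":-0.07,"ty":0.4,"tz":0,"spin":0},{"tx":-0.07,"ty":0.5,"tz":-0.2,"spin":0},{"tx":0,"ty":0.37,"tz":-0.4,"spin":0},{"tx":0,"ty":0,"tz":-0.6,"spin":0},{"tx":0,"ty":0,"tz":-0.7,"spin":0}]'
python3 -m inch '[{"tx":0,"ty":0,"tz":-0.6,"spin":0},{"tx":0,"ty":0,"tz":-0.4,"spin":0},{"tx":0,"ty":0,"tz":-0.25,"spin":0},{"tx":0,"ty":0,"tz":-0.09,"spin":0},{"tx":0,"ty":0,"tz":0,"spin":0}]'
python3 -m inch '[{"tx":0,"ty":0,"tz":0,"spin":0},{"tx":0,"ty":0,"tz":0,"spin":0},{"tx":0,"ty":0,"tz":0,"spin":0},{"tx":0,"ty":0,"tz":0,"spin":0},{"tx":0,"ty":0,"tz":0,"spin":0}]' 0
python3 -m inch '[{"tx":0,"ty":0,"tz":0,"spin":0},{"tx":0,"ty":0,"tz":0.2,"spin":0},{"tx":0,"ty":0,"tz":0.5,"spin":0},{"tx":0,"ty":0,"tz":0.7,"spin":0},{"tx":0,"ty":0,"tz":0.6,"spin":0}]'
```

```text
clock: 28.9
ee_pos: [0.3753, 0.3503, 0.1171]
ee_rot: [[-0.017, 1.0, 0.001], [1.0, 0.017, 0.001], [0.001, 0.001, -1.0]]
contact_force: [0.2, -0.2, -0.4]
gripper_width: 0.0883
grip_force: 0.0
clock: 29.4
ee_pos: [0.3749, 0.3504, 0.0508]
ee_rot: [[-0.017, 1.0, 0.0], [1.0, 0.017, 0.0], [0.0, 0.0, -1.0]]
contact_force: [-0.0, -0.3, 0.4]
gripper_width: 0.0882
grip_force: 0.0
clock: 29.9
ee_pos: [0.3747, 0.3508, 0.0511]
ee_rot: [[-0.018, 1.0, 0.0], [1.0, 0.018, 0.0], [0.0, 0.0, -1.0]]
contact_force: [-0.1, 0.4, 1.9]
gripper_width: 0.0555
grip_force: 29.9
clock: 30.4
ee_pos: [0.3744, 0.3507, 0.1526]
ee_rot: [[-0.018, 1.0, 0.0], [1.0, 0.018, 0.0], [0.0, 0.0, -1.0]]
contact_force: [0.4, 0.5, -1.8]
gripper_width: 0.0551
grip_force: 30.0
```

```bash
python3 -m inch '[{"tx":0.05,"ty":-0.1,"tz":0.6,"spin":0},{"tx":0.1,"ty":-0.3,"tz":0.7,"spin":0},{"tx":0.1,"ty":-0.5,"tz":0.5,"spin":0},{"tx":0.15,"ty":-0.6,"tz":0.2,"spin":0},{"tx":0.2,"ty":-0.7,"tz":0,"spin":0}]' >/dev/null
python3 -m inch '[{"tx":0.2,"ty":-0.7,"tz":0,"spin":0},{"tx":0.2,"ty":-0.7,"tz":0,"spin":0},{"tx":0.2,"ty":-0.7,"tz":0,"spin":0},{"tx":0.2,"ty":-0.7,"tz":0,"spin":0},{"tx":0.2,"ty":-0.7,"tz":0,"spin":0}]' >/dev/null
python3 -m inch '[{"tx":0.2,"ty":-0.7,"tz":0,"spin":0},{"tx":0.2,"ty":-0.7,"tz":0,"spin":0},{"tx":0.2,"ty":-0.7,"tz":0,"spin":0},{"tx":0.2,"ty":-0.7,"tz":0,"spin":0},{"tx":0.2,"ty":-0.7,"tz":0,"spin":0}]' >/dev/null
python3 -m inch '[{"tx":0.2,"ty":-0.6,"tz":0,"spin":0},{"tx":0.1,"ty":-0.5,"tz":-0.1,"spin":0},{"tx":0.1,"ty":-0.4,"tz":-0.4,"spin":0},{"tx":0,"ty":-0.3,"tz":-0.6,"spin":0},{"tx":0,"ty":0,"tz":-0.6,"spin":0}]'
python3 -m inch '[{"tx":0,"ty":0,"tz":-0.6,"spin":0},{"tx":0,"ty":0,"tz":-0.5,"spin":0},{"tx":0,"ty":0,"tz":-0.3,"spin":0},{"tx":0,"ty":0,"tz":0,"spin":0},{"tx":0,"ty":0,"tz":0,"spin":0}]'
python3 - <<'E'
from h import *
im=save("side","n_side.png");u,v=px("side",[.525,-.2,.04])[0].astype(int)
b=cv2.imread("pics/s2.png");b=cv2.imread("pics/side0.png")
cv2.imwrite("pics/n.png",np.hstack([cv2.resize(x[v-30:v+30,u-30:u+30],(396,396),interpolation=2) for x in(im[:,:,::-1],b)]));print(u-30,v-30,"x6.6")
E
```

```text
clock: 32.4
ee_pos: [0.5244, -0.2009, 0.1651]
ee_rot: [[-0.016, 1.0, 0.001], [1.0, 0.016, -0.001], [-0.001, 0.001, -1.0]]
contact_force: [0.7, 0.2, -1.5]
gripper_width: 0.0552
grip_force: 30.0
clock: 32.9
ee_pos: [0.5248, -0.1994, 0.0965]
ee_rot: [[-0.018, 1.0, 0.0], [1.0, 0.018, -0.0], [-0.0, 0.0, -1.0]]
contact_force: [0.8, -1.1, -1.7]
gripper_width: 0.0554
grip_force: 30.0
308 205 x6.6
```

View pics/n.png

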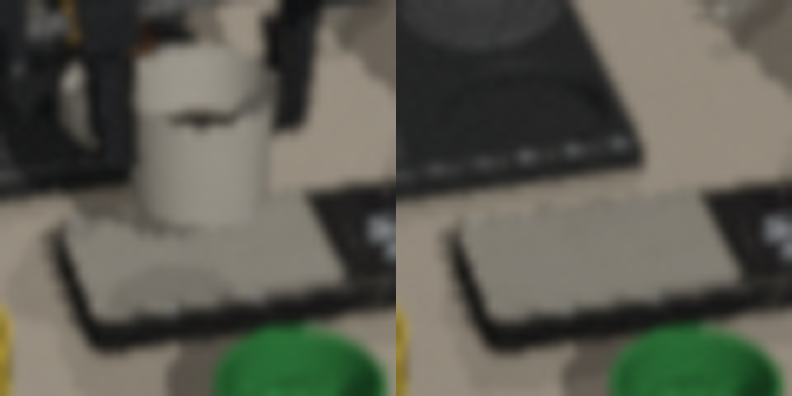

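The cup (column 203) is over the plate centre (about (206,255)), so I'll lower it.

```bash
python3 -m inch '[{"tx":0,"ty":0,"tz":-0.2,"spin":0},{"tx":0,"ty":0,"tz":-0.15,"spin":0},{"tx":0,"ty":0,"tz":-0.1,"spin":0},{"tx":0,"ty":0,"tz":-0.06,"spin":0},{"tx":0,"ty":0,"tz":-0.02,"spin":0}]'
python3 -m inch '[{"tx":0,"ty":0,"tz":-0.03,"spin":0},{"tx":0,"ty":0,"tz":0,"spin":0},{"tx":0,"ty":0,"tz":0,"spin":0},{"tx":0,"ty":0,"tz":0,"spin":0},{"tx":0,"ty":0,"tz":0,"spin":0}]'
```

```text
clock: 33.45
ee_pos: [0.5245, -0.1992, 0.0688]
ee_rot: [[-0.018, 1.0, -0.0], [1.0, 0.018, 0.0], [0.0, -0.0, -1.0]]
contact_force: [0.6, -0.8, -0.9]
gripper_width: 0.0552
grip_force: 30.0
clock: 33.95
ee_pos: [0.5247, -0.1994, 0.0681]
ee_rot: [[-0.018, 1.0, 0.0], [1.0, 0.018, -0.0], [-0.0, 0.0, -1.0]]
contact_force: [-0.8, 1.2, 4.1]
gripper_width: 0.0557
grip_force: 29.8
```

```bash
python3 -m inch '[{"tx":0,"ty":0,"tz":0,"spin":0},{"tx":0,"ty":0,"tz":0,"spin":0},{"tx":0,"ty":0,"tz":0,"spin":0},{"tx":0,"ty":0,"tz":0,"spin":0},{"tx":0,"ty":0,"tz":0,"spin":0}]' 0.9
python3 -m inch '[{"tx":0,"ty":0,"tz":0.3,"spin":0},{"tx":0,"ty":0,"tz":0.6,"spin":0},{"tx":0,"ty":0,"tz":0.8,"spin":0},{"tx":0,"ty":0,"tz":0.8,"spin":0},{"tx":-0.3,"ty":0.3,"tz":0.8,"spin":0}]'
python3 -m inch '[{"tx":-0.6,"ty":0.6,"tz":0,"spin":0},{"tx":-0.6,"ty":0.7,"tz":0,"spin":0},{"tx":-0.6,"ty":0.8,"tz":0,"spin":0},{"tx":-0.4,"ty":0.8,"tz":0,"spin":0},{"tx":-0.2,"ty":0.8,"tz":0,"spin":0}]'
python3 -m inch '[{"tx":0,"ty":0.8,"tz":0,"spin":0},{"tx":0,"ty":0.8,"tz":0,"spin":0},{"tx":0,"ty":0.4,"tz":0,"spin":0},{"tx":0,"ty":0,"tz":0,"spin":0},{"tx":0,"ty":0,"tz":0,"spin":0}]' >/dev/null
python3 - <<'E'
from h import *
np.set_printoptions(precision=4,suppress=True)
a=save("top","z_top.png")[:,:,::-1];b=save("side","z_side.png")[:,:,::-1]
cv2.imwrite("pics/z.png",np.hstack([cv2.resize(a[125:245,265:385],(400,400),interpolation=2),cv2.resize(b[150:270,270:390],(400,400),interpolation=2)]))
for c in("top","side"):
  print(c,fit("dosing_cup",[c],(.525,-.2),(.525,-.2,0),.018,True),fit("tamper",[c],(.535,-.083),(.535,-.083,0),.005,True)[0],fit("portafilter",[c],(.5,.01),(.546,.004,-.085),.01)[0],fit("coffee_scale",[c],(.55,-.2),(.55,-.2,-1.6),0)[0])
E
```

```text
clock: 34.45
ee_pos: [0.5245, -0.1993, 0.0676]
ee_rot: [[-0.018, 1.0, -0.0], [1.0, 0.018, 0.0], [0.0, -0.0, -1.0]]
contact_force: [0.0, -0.2, 0.1]
gripper_width: 0.0793
grip_force: 0.0
clock: 34.95
ee_pos: [0.5099, -0.185, 0.2342]
ee_rot: [[-0.017, 1.0, 0.001], [1.0, 0.017, -0.001], [-0.001, 0.001, -1.0]]
contact_force: [0.9, 0.4, 0.7]
gripper_width: 0.0791
grip_force: 0.0
clock: 35.45
ee_pos: [0.3879, 0.002, 0.2329]
ee_rot: [[-0.017, 1.0, 0.0], [1.0, 0.017, -0.0], [-0.0, 0.0, -1.0]]
contact_force: [0.9, 0.1, -0.0]
gripper_width: 0.0791
grip_force: 0.0
top (array([ 0.5284, -0.2005,  0.0261]), np.float64(0.06087936865839905)) [ 0.5383 -0.0802  0.0228] [ 0.5464  0.0067 -0.088 ] [ 0.5504 -0.2033 -1.6621]
side (array([ 0.5229, -0.199 ,  0.0904]), np.float64(0.043159880173083365)) [ 0.5343 -0.0778  0.0234] [ 0.5412  0.0108 -0.0555] [ 0.545  -0.2021 -1.6631]
```

View pics/z.png

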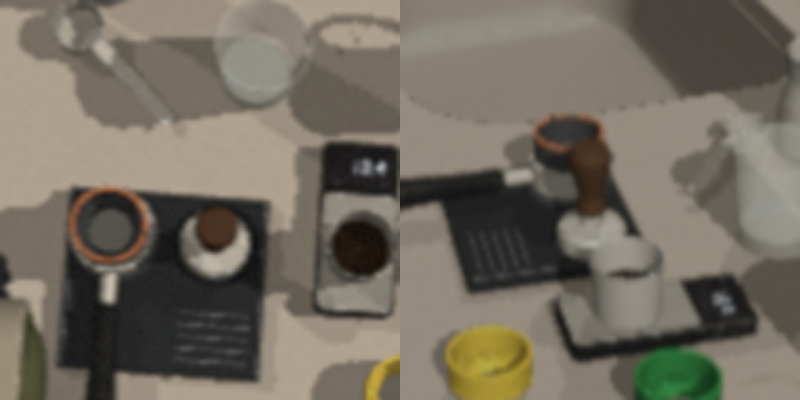

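The final picture shows the portafilter and funnel on the pad at (110,230), the tamper in the recess at (216,240) and the cup mid-plate at (360,245). The glass, scoop and scale have not moved, and the arm is clear.

```bash
python3 -c "
from rig import env
print(env.close_job())"
```

```text
the job is handed in; nothing more can be done
None
```

I handed the job in at about 36 s of the 122 s limit: by the last camera check, the portafilter, funnel, tamper and cup are all in place and released, and the scale and bystanders look unmoved, but no verdict was returned.

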